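Stand the fallen candle stand up and push it back against the caddy

ROBOT

A 6-joint arm with a two-finger parallel gripper is mounted at the origin on a cart in front of the work surface, level with it; the furniture and walls round the work are solid. World frame = base frame: x ahead of the robot, y to its left, z up, the work surface at z = 0. Lengths are in mm, angles in rad, forces in N, time in s.
With the tool pointing down it reaches from about 325 to 775 mm from the base axis. Payload 5.5 kg.
Tool frame: the origin (TCP) lies on the centre line of the jaws, within the pads' length; the fingertips stand 22 mm ahead of it and the grasp point (between the pads) lies 3 mm ahead of it; z points along the fingers, y is the line along which they close (so a half turn about z gives the same grasp; the last joint's range is limited). The gripper opens to 88 mm and grips with 3 to 60 N. Pads are 20 mm wide; open, the fingers measure 115 mm over their backs; the gripper's body (75 mm by 178 mm) begins 61 mm behind the grasp point.
Start: joints at [-1.397, 0.091, 1.231, -0, 1.82, -0.057], TCP at [137.252, -584.105, 244.631] pointing down, gripper open.
Joint ranges: [-2.87, 2.87], [-0.86, 2.18], [0.17, 2.46], [-1.51, 4.65], [0.06, 2.69], [-2.65, 2.65]. Speed limits (rad/s): [2.57, 2.57, 3.01, 3.14, 3.14, 3.14].

INTERFACE

Orientations are given as a rotation vector (axis times angle).
In Python, from plant import * gives the robot as it stands. The module is installed in compiled form; this text tells all that it offers.
- The arm moves only by the tool servo_tool, never from a script. Its arguments are lists of equal length, an entry for each row: "dp": the shift along the tool's x, y, z scaled (see below), a list of three; "dr": the turn, a rotation vector about the tool's x, y, z scaled (see below), a list of three. A call has 1 to 20 rows; each row is the pose to reach, as a shift and turn from the pose commanded when the call began, along the tool's axes at that moment; what a row does not reach only later rows make up. The controller multiplies each number of a shift by 0.8 m and each number of a turn by pi/4 rad. A row lasts 1/12 s, in which the tool goes at most 41.7 mm and 7.16 degrees, less where a joint would pass 70% of its speed; a pose out of reach is approached as far as the arm can. A call with a number of a shift or a turn outside -1 to 1 is refused whole. A call with a gripper value outside its range is refused whole. "fingers" is the opening, from 0 (shut) to 1 (fully open), set as the call begins (left out, the last holds). The fingers move at their own pace and stop on an object; "force" is the grip in N (left out, the last holds). Time passes only in rows, so rows that repeat a pose let the fingers close. It gives the time, the measured TCP pose, the force, the opening and the grip force at its end, in the units of the state.
- get_obs(): the state, without advancing time (a new reading comes with each control period).
- read_camera(name): name is "side" or "top" or "wrist"; returns a dict with "frame" (480x640x3 uint8, red, green, blue), "range_z" (480x640 float32, mm along the optical axis (not along the pixel's ray), 0 where there is no reading), "camera_matrix" (3x3 intrinsics, pixels), "k1" (the pictures are not rectified: a ray, as slopes to the right and down, at radius r is drawn at 1 + k1 r^2 times it, then the intrinsics apply), "position" and "attitude" of the camera in the world; the wrist camera has in their place "T_tool_cam" (4x4, takes a point from camera to tool coordinates, whose origin is the TCP and whose axes are the flange's). Camera axes: x right, y up, looking along -z (the intrinsics and any distortion apply to the point x, -y, -z); pixel columns grow to the right and rows downward; lengths in mm; the calibration is good to about 2 mm. A picture is of the moment at which its call begins: read the wrist's pose just before it.
- finish_job(): hands the job in; it is judged then, once.
Trained networks look in a picture, given as the dict that the camera call returned (one of the last four; its "shot" number tells which), for a name from the list of things; names that differ only in an ending like _2 or _b are one class to them, and where a whole thing is asked for, a point or a joint stands for the part that bears it (a point fixed in the world has none). Each returns a list of dicts, best first, with "score" (0 to 1); they miss things now and then, are a little off and sometimes report something else, mostly with a low value. They report only what shows in the picture. A call takes as long as a camera call.
- trace(picture, target): "region" (480x640 bool, what is visible of it).
- tip_of(picture, target): "position" ([x, y, z] in mm, in world coordinates, good to about 4 mm: a listed point, or the origin of a listed thing).
The state is a dict: "time": time; "joint_positions": joint angles; "joint_vel": joint speeds; "joint_torque": joint torques, N m; "position": TCP position; "orientation": TCP orientation; "contact_force": force on the tool from outside, world axes, zero at the start; "wrist_torque": the same for the moment, N m; "width": finger opening in mm; "grip_force": force on a finger pad.
Only numpy, scipy, OpenCV 4.12 (cv2) and the standard library are available. Lean on these libraries where they do the work, as an engineer would, in place of code of your own. Each camera call takes 0.05 s, during which the arm holds its last target. There are 200 camera calls.

TASK

A red wooden candle stand has fallen over on its back in front of you, beside the red wooden caddy. Push on its upturned foot with the fingertips until it tips up and stands on its foot again; then slide it along the counter, still upright, until its back is flush against the long side of that caddy which faces it, anywhere along that side. Only push it, never lift or carry it or knock it onto its front or side, and leave the spotted candle glass, tealight, mug and matchbox where they are.

Things in the scene. Friction and masses are not known exactly. Their poses are not given: they have to be found in the camera images.
- candle_stand: loose red wooden candle stand, L-shaped: foot 92 (own x) x 120 (own y) x 12 mm thick; back board 120 wide, 9 thick (own x 34 to 43 mm), its top 149 mm over the foot's underside; about 0.24 kg. Origin: centre of the foot's underside; own z up along the board, own x from open front to back. Starts on its back: own x down, own z level, roughly toward the caddy
- stand_heel (a point): middle of the foot's rear lower edge (own x +46 mm, underside), the edge the stand tips about; on the counter at start and end. Once turned about 60 degrees the stand falls upright by itself, front away from the caddy; it may slide a little while tipping
- stand_toe (a point): middle of the foot's front lower edge (own x -46 mm, underside). At the start it is on top: the foot stands on edge, 92 mm high, underside away from the caddy. Pushing the top of the foot's inner face (the board's side) away from the caddy, with 1 to 2 N, tips the stand up; then the toe is on the counter
- caddy: red wooden caddy in front of the robot to its left (not the one far back at the left), an open box 270 (own x, its length) x 126 (own y) mm, sides 115 mm and ends 118 mm high, with a wire bail and grip above its middle, to 235 mm; fixed to the counter. Origin: centre of its underside. The facing long side is the flat face at own y = -63 mm, toward the candle stand (roughly to the robot's right)
- candle_glass: bystander: cream candle glass with dark spots, 70 mm wide, 74 mm high, standing; origin at the centre of its underside
- tealight: bystander: tealight, 38 mm wide, 15 mm high; origin at the centre of its underside
- mug: bystander: dark green mug, 82 mm wide, 112 mm over the handle, 89 mm high; origin at its underside
- matchbox: bystander: small matchbox lying flat, 37 x 56 x 16 mm; origin at the centre of its underside

How it is judged:
By the outcome, as a careful person would: the job done as asked, in the order asked, and still so for the second after the job is handed in, with the robot touching nothing.
It also fails if it takes over 51 s, if anything falls off the work surface, if the arm or the gripper's body presses on something with over 40 N, if the wrist force passes 120 N, or if a joint passes its speed limit or range.

## Working session

There is one attempt and no reset: what is moved stays moved. The work goes in short steps, Python scripts to look and compute and a tool call to move; the robot and the scene stay as the last step left them, time stands still between calls to the robot, and variables do not carry over. Pictures are saved under pics/ and viewed, at most 10 in all, crops included, and the job is handed in when it is done.

Besides the shell and the picture viewer there is one more tool, called by a JSON object that holds its "method" and its "body", one argument or row to a line. servo_tool: Moves the arm, as the interface text tells. Its arguments: {"type":"object","properties":{"dp":{"type":"array","items":{"type":"array","items":{"type":"number"}}},"dr":{"type":"array","items":{"type":"array","items":{"type":"number"}}},"fingers":{"type":"number"},"force":{"type":"number"}},"required":["dp","dr"]}

```bash
mkdir -p pics; cat > h.py <<'E'
from plant import *
import numpy as np, cv2
from scipy.spatial.transform import Rotation as R
def pose(cam,obs=None):
    if 'T_tool_cam' in cam:
        T=np.eye(4);T[:3,:3]=R.from_rotvec(obs['orientation']).as_matrix();T[:3,3]=obs['position'];return T@np.array(cam['T_tool_cam'])
    T=np.eye(4);a=np.array(cam['attitude'],float);
    T[:3,:3]=a if a.shape==(3,3) else R.from_rotvec(a).as_matrix() if a.size==3 else R.from_quat(a).as_matrix()
    T[:3,3]=cam['position'];return T
def cloud(cam,mask,obs=None):
    K=np.array(cam['camera_matrix']);v,u=np.nonzero(mask&(cam['range_z']>0))
    xy=cv2.undistortPoints(np.c_[u,v].astype(float).reshape(-1,1,2),K,np.array([cam['k1'],0,0,0.])).reshape(-1,2)
    z=cam['range_z'][v,u];P=np.c_[xy[:,0]*z,-xy[:,1]*z,-z]
    T=pose(cam,obs);return P@T[:3,:3].T+T[:3,3]
def save(cam,n): cv2.imwrite('pics/'+n,cam['frame'][:,:,::-1])
E
python3 - <<'E'
from h import *
np.set_printoptions(precision=1,suppress=True)
o=get_obs();print(o['time'],o['position'],o['orientation'],o['contact_force'])
for n in ['top','side']:
    c=read_camera(n);save(c,n+'0.png');print(n,c['k1'],c['position'],c['attitude'])
    for t in ['candle_stand','stand_heel','stand_toe','caddy','candle_glass','tealight','mug','matchbox']:
        for d in tip_of(c,t)[:1]: print(t,'tip',d['score'],np.array(d['position']))
        for d in trace(c,t)[:1]:
            P=cloud(c,d['region']);print('   reg',d['score'],len(P),np.percentile(P,[1,50,99],axis=0).tolist() if len(P) else '')
E
```

```text
0.0 [ 137.2 -583.8  243.5] [-3.1 -0.4  0. ] [ 0.1 -0.   0.1]
top 0.0017035569772463465 [ 322.4  102.8 1307.5] [ 0.2 -0.1 -1.5]
candle_stand tip 0.9 [474.  198.   46.3]
   reg 0.77 1995 [[421.8026546894857, 202.7944909558975, 2.800317094831289], [478.96342551958026, 266.59029553954144, 10.716609777188296], [533.1293348036023, 343.51044977636457, 94.04828292468385]]
stand_heel tip 0.83 [475.5 195.2   2.5]
   reg 0.87 2080 [[421.14887910742027, 202.04945938192319, -1.9445226611977728], [479.3129755294892, 266.41595918046187, 10.576548907265078], [535.1514599949062, 344.94406648548744, 93.99464600717266]]
stand_toe tip 0.95 [473.4 201.1  91. ]
   reg 0.81 1940 [[422.7995586857202, 202.93372600000066, 3.232808989600021], [478.54547425134365, 267.4834126592245, 10.77002894775569], [533.0757607940557, 343.0065471821092, 94.12954158991622]]
caddy tip 0.97 [520.2 518.9   1. ]
   reg 0.92 6613 [[385.78328853645473, 441.917178895805, 2.175015441767555], [519.8242502243043, 522.6443162242382, 59.492013062068054], [653.8918337732845, 589.6047285873243, 233.57171334840896]]
candle_glass tip 0.72 [
[... 2200 characters left out ...]
ight tip 0.55 [712.5  77.6  -0. ]
   reg 0.57 101 [[693.8083443284487, 54.79442938989337, 1.9186408920593294], [712.6487993891068, 76.36610726552499, 9.626589568311374], [730.8225956053734, 96.97647683817218, 17.022008912369074]]
mug tip 0.94 [ 493.  -303.8    1.5]
   reg 0.73 618 [[448.7154389725947, -333.5060800456771, 3.8829149007872603], [477.8859111009711, -264.16999372761666, 62.58143474012974], [522.8495558221649, -245.49701986027264, 88.39867487042645]]
matchbox tip 0.74 [706.5 -14.1  -2.6]
   reg 0.55 138 [[674.4809259324892, -42.39205867895599, 3.809864008197917], [698.243508266297, -6.360041063718654, 15.88705841914009], [726.9429885478362, 11.849241938123464, 20.734576253445333]]
```

```bash
python3 - <<'E'
from h import *
np.set_printoptions(precision=3,suppress=True)
T=[];
for n in ['top','side']:
    c=read_camera(n)
    P=cloud(c,trace(c,'candle_stand')[0]['region'])
    P=P[(P[:,1]>150)&(P[:,1]<370)]
    top=P[P[:,2]>86]; r=cv2.minAreaRect(top[:,:2].astype(np.float32)); f=np.polyfit(top[:,0],top[:,1],1)
    print(n,'foottop',r,f,np.percentile(top,[2,50,98],axis=0).tolist())
    b=P[P[:,2]<14]
    print(' board',cv2.minAreaRect(b[:,:2].astype(np.float32)),np.percentile(b,[1,99],axis=0).tolist())
    inn=P[(P[:,2]>25)&(P[:,2]<80)]
    if len(inn)>50: print(' inner',np.polyfit(inn[:,0],inn[:,1],1),np.median(inn,0))
    m=trace(c,'caddy')[0]['region'];Q=cloud(c,m)
    s=Q[(Q[:,2]>108)&(Q[:,2]<122)]
    print(' caddy rim',cv2.minAreaRect(s[:,:2].astype(np.float32)))
    near=s[s[:,1]<480]; 
    if len(near)>20: print(' near rim',np.polyfit(near[:,0],near[:,1],1),np.percentile(near,[2,50,98],axis=0).tolist())
    face=Q[(Q[:,2]>10)&(Q[:,2]<105)&(Q[:,1]<480)]
    if len(face)>20: print(' face',np.polyfit(face[:,0],face[:,1],1),np.median(face,0))
a=cv2.imread('pics/top0.png');b=cv2.imread('pics/side0.png')
cv2.imwrite('pics/both.png',cv2.resize(np.vstack([a,b]),(448,600) if 0 else (400,600)) if 0 else cv2.resize(np.hstack([a,b]),(800,300)))
E
```

```text
top foottop ((477.2557678222656, 210.71670532226562), (12.544363975524902, 117.77664947509766), 87.99810028076172) [ -0.031 225.262] [[421.1707075760293, 204.4931121733391, 86.4231232528245], [475.79936804178124, 210.41781997109098, 90.80459979981924], [533.2914776421347, 217.11706757150895, 94.88486622575181]]
 board ((479.8061218261719, 275.5572814941406), (114.28968048095703, 151.92120361328125), 2.5142531394958496) [[425.1463540579234, 204.2689104440512, -0.17119902644130888], [533.5699788497135, 345.41024038851873, 13.765285930826053]]
 inner [ -0.038 222.312] [473.993 204.187  55.779]
 caddy rim ((522.3013916015625, 519.9932250976562), (128.46176147460938, 277.7113342285156), 81.92146301269531)
 near rim [ -0.104 516.425] [[389.6915639526497, 442.0368241735994, 108.92070785676191], [526.6123326368717, 461.9149149359341, 114.09593724006936], [646.7099761330572, 479.1036857864367, 120.41328529377681]]
 face [ -0.112 517.319] [517.967 459.617  63.748]
side foottop ((473.2952575683594, 210.5269012451172), (19.883451461791992, 116.74476623535156), 89.46363067626953) [ -0.027 224.162] [[417.54249635757736, 202.70052493341623, 86.31034526587197], [465.85384342912374, 211.4757803469604, 90.63823249895927], [529.0835685287279, 217.5566938647078, 94.2147531760572]]
 board ((475.3168640136719, 266.8917541503906), (122.99281311035156, 117.97862243652344), 88.86043548583984) [[419.77439365448345, 208.27725568886777, 4.613883354507411], [528.9907691354254, 321.84674478650004, 13.860575998571317]]
 inner [ -0.031 226.961] [471.971 212.357  53.414]
 caddy rim ((517.5950317382812, 517.6065063476562), (130.3612060546875, 278.9573059082031), 82.37881469726562)
 near rim [ -0.094 511.901] [[395.27736139614115, 443.4050049537157, 108.27597887061178], [529.4841537912259, 462.7673645641123, 113.60033128088355], [642.596974385001, 478.6416894451806, 118.154853014019]]
 face [ -0.084 509.024] [538.283 465.024  83.721]
```

View pics/top0.png

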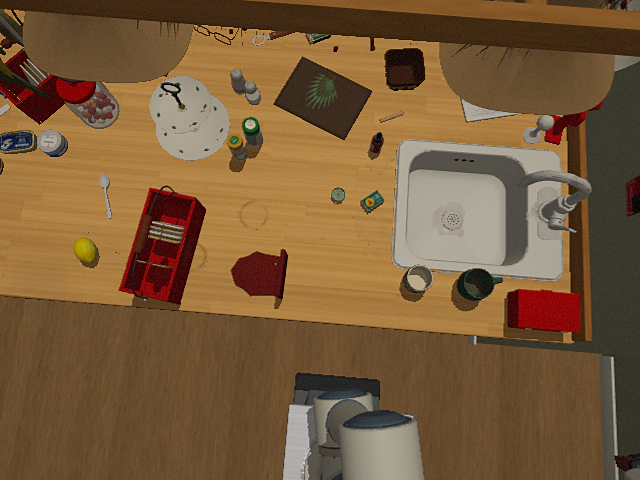

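View pics/side0.png

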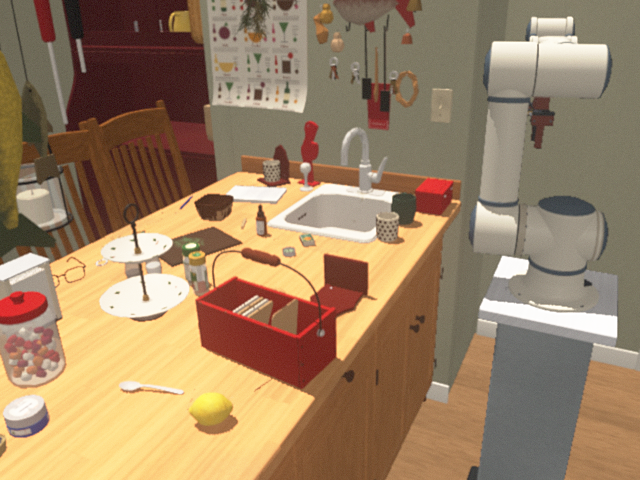

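```bash
cat >> h.py <<'E'
def rel(p,yaw,tilt=0):
    """dp,dr from current pose to world TCP p, tool z down, tool x at world angle yaw"""
    o=get_obs();A=R.from_rotvec(o['orientation'])
    B=R.from_euler('z',yaw)*R.from_euler('x',np.pi)
    dp=A.inv().apply(np.array(p)-o['position'])/800
    dr=(A.inv()*B).as_rotvec()/(np.pi/4)
    print('dp',np.round(dp,4),'dr',np.round(dr,4),'yaw now',round(float(np.arctan2(*A.as_matrix()[[1,0],0])),4))
E
python3 - <<'E'
from h import *
rel([477,250,244],1.54)
rel([477,250,244],.9)
print(get_obs()['time'])
c=read_camera('top')
Q=cloud(c,trace(c,'caddy')[0]['region'])
s=Q[(Q[:,2]>109)&(Q[:,2]<121)]
# outer envelope of near rim
for it in [0]:
    xs=np.arange(400,640,20);ys=[np.percentile(s[(abs(s[:,0]-x)<10)][:,1],3) for x in xs];print(np.round(ys,1),np.polyfit(xs,ys,1))
    ys=[np.percentile(s[(abs(s[:,0]-x)<10)][:,1],97) for x in xs];print(np.round(ys,1),np.polyfit(xs,ys,1))
E
```

```text
dp [ 6.519e-01 -9.178e-01  8.000e-04] dr [-0.      0.     -1.6669] yaw now 0.2308
dp [ 6.519e-01 -9.178e-01  8.000e-04] dr [-0.     0.    -0.852] yaw now 0.2308
2.0
[473.6 470.3 466.9 465.  462.2 460.3 456.2 453.2 450.4 447.7 445.7 443. ] [-1.39308695e-01  5.28915596e+02]
[595.4 595.1 592.8 590.1 587.6 584.9 580.5 577.9 577.6 574.8 571.5 568.7] [-1.27296700e-01  6.47989845e+02]
```

{"method": "servo_tool", "body": {
  "dp": [
    [0.652, -0.918, 0],
    [0.652, -0.918, 0],
    [0.652, -0.918, 0],
    [0.652, -0.918, 0],
    [0.652, -0.918, 0],
    [0.652, -0.918, 0],
    [0.652, -0.918, 0],
    [0.652, -0.918, 0],
    [0.652, -0.918, 0],
    [0.652, -0.918, 0],
    [0.652, -0.918, 0],
    [0.652, -0.918, 0],
    [0.652, -0.918, 0],
    [0.652, -0.918, 0],
    [0.652, -0.918, 0],
    [0.652, -0.918, 0],
    [0.652, -0.918, 0],
    [0.652, -0.918, 0],
    [0.652, -0.918, 0],
    [0.652, -0.918, 0]
  ],
  "dr": [
    [0, 0, -0.85],
    [0, 0, -0.85],
    [0, 0, -0.85],
    [0, 0, -0.85],
    [0, 0, -0.85],
    [0, 0, -0.85],
    [0, 0, -0.85],
    [0, 0, -0.85],
    [0, 0, -0.85],
    [0, 0, -0.85],
    [0, 0, -0.85],
    [0, 0, -0.85],
    [0, 0, -0.85],
    [0, 0, -0.85],
    [0, 0, -0.85],
    [0, 0, -0.85],
    [0, 0, -0.85],
    [0, 0, -0.85],
    [0, 0, -0.85],
    [0, 0, -0.85]
  ],
  "fingers": 0.7
}}

```text
time: 3.77
position: [451.8, 190.1, 244.8]
orientation: [2.829, 1.365, 0.001]
contact_force: [-0.1, -0.9, 0.5]
width: 61.5
grip_force: 0.0
```

```bash
python3 - <<'E'
from h import *
print(get_obs()['position'],get_obs()['width'],get_obs()['time']);rel([476,245,244],1.54)
E
```

```text
[451.79919291 190.09173746 244.8227318 ] 61.4906646801496 3.7667
dp [ 0.0726 -0.019   0.0011] dr [ 1.00e-03 -5.00e-04 -8.16e-01] yaw now 0.8991
```

{"method": "servo_tool", "body": {
  "dp": [
    [0.073, -0.019, 0],
    [0.073, -0.019, 0],
    [0.073, -0.019, 0],
    [0.073, -0.019, 0.05],
    [0.073, -0.019, 0.1],
    [0.073, -0.019, 0.15],
    [0.073, -0.019, 0.174],
    [0.073, -0.019, 0.174],
    [0.073, -0.019, 0.174]
  ],
  "dr": [
    [0, 0, -0.816],
    [0, 0, -0.816],
    [0, 0, -0.816],
    [0, 0, -0.816],
    [0, 0, -0.816],
    [0, 0, -0.816],
    [0, 0, -0.816],
    [0, 0, -0.816],
    [0, 0, -0.816]
  ]
}}

```text
time: 4.52
position: [475.5, 242.6, 104.8]
orientation: [-2.256, -2.185, 0.003]
contact_force: [0.5, 0.1, 0.8]
width: 61.7
grip_force: 0.0
```

```bash
python3 - <<'E'
from h import *
rel([476,245,106],1.54);rel([476,222,106],1.54)
c=read_camera('top')
for t in ['stand_heel','stand_toe']: print(t,[(d['score'],np.round(d['position'])) for d in tip_of(c,t)[:1]])
E
```

```text
dp [ 0.003   0.0005 -0.0015] dr [-0.0026  0.0012 -0.0011] yaw now 1.5391
dp [-0.0257  0.0014 -0.0014] dr [-0.0026  0.0012 -0.0011] yaw now 1.5391
stand_heel [(0.83, array([477., 199.,   6.]))]
stand_toe [(0.93, array([471., 202.,  93.]))]
```

{"method": "servo_tool", "body": {
  "dp": [
    [-0.012, 0, 0],
    [-0.022, 0, 0],
    [-0.03, 0, 0],
    [-0.037, 0, 0],
    [-0.044, 0, 0],
    [-0.051, 0, 0],
    [-0.058, 0, 0.001],
    [-0.065, 0, 0.003],
    [-0.072, 0, 0.005],
    [-0.078, 0, 0.007],
    [-0.078, 0, 0.007]
  ],
  "dr": [
    [0, 0, 0],
    [0, 0, 0],
    [0, 0, 0],
    [0, 0, 0],
    [0, 0, 0],
    [0, 0, 0],
    [0, 0, 0],
    [0, 0, 0],
    [0, 0, 0],
    [0, 0, 0],
    [0, 0, 0]
  ]
}}

```text
time: 5.58
position: [473.8, 179.4, 99.1]
orientation: [-2.257, -2.185, 0.002]
contact_force: [-0.1, 0.6, 0.8]
width: 61.5
grip_force: 0.3
```

```bash
cat > m.py <<'E'
from h import *
for n in ['top','side']:
    c=read_camera(n)
    for t in ['stand_heel','stand_toe','candle_stand']: print(n,t,[(d['score'],np.round(d['position'])) for d in tip_of(c,t)[:1]])
save(c,'s%d.png'%c['shot']);print('s%d.png'%c['shot'],get_obs()['contact_force'],get_obs()['time'])
E
python3 m.py
```

```text
top stand_heel []
top stand_toe []
top candle_stand []
side stand_heel [(0.77, array([473., 201.,   2.]))]
side stand_toe [(0.73, array([479., 154.,  79.]))]
side candle_stand [(0.76, array([471., 182.,  43.]))]
s8.png [0.25980438 0.39795793 0.48780474] 5.9833
```

{"method": "servo_tool", "body": {
  "dp": [
    [-0.006, 0, 0.003],
    [-0.012, 0, 0.006],
    [-0.018, 0, 0.009],
    [-0.023, 0, 0.012],
    [-0.028, 0, 0.016],
    [-0.033, 0, 0.021],
    [-0.038, 0, 0.026],
    [-0.043, 0, 0.031],
    [-0.046, 0, 0.036],
    [-0.049, 0, 0.04],
    [-0.049, 0, 0.04],
    [-0.049, 0, 0.04]
  ],
  "dr": [
    [0, 0, 0],
    [0, 0, 0],
    [0, 0, 0],
    [0, 0, 0],
    [0, 0, 0],
    [0, 0, 0],
    [0, 0, 0],
    [0, 0, 0],
    [0, 0, 0],
    [0, 0, 0],
    [0, 0, 0],
    [0, 0, 0]
  ]
}}

```text
time: 6.98
position: [472.8, 141.2, 67.6]
orientation: [-2.256, -2.186, 0.0]
contact_force: [0.1, -0.6, 0.3]
width: 61.3
grip_force: 0.0
```

```bash
python3 m.py
```

```text
top stand_heel [(0.43, array([475., 194.,   2.]))]
top stand_toe [(0.59, array([472., 105.,  -1.]))]
top candle_stand []
side stand_heel [(0.94, array([476., 195.,   3.]))]
side stand_toe [(0.69, array([478., 104.,   1.]))]
side candle_stand [(0.84, array([471., 153.,   1.]))]
s10.png [-0.77429122 -0.51944011  0.05392102] 7.3833
```

{"method": "servo_tool", "body": {
  "dp": [
    [-0.03, 0, 0],
    [-0.06, 0, 0],
    [-0.091, 0, 0],
    [-0.091, 0, 0],
    [-0.091, 0, 0.02],
    [-0.091, 0, 0.051],
    [-0.091, 0, 0.051]
  ],
  "dr": [
    [0, 0, 0],
    [0, 0, 0],
    [0, 0, 0],
    [0, 0, 0],
    [0, 0, 0],
    [0, 0, 0],
    [0, 0, 0]
  ]
}}

```text
time: 7.97
position: [468.5, 68.7, 23.2]
orientation: [-2.254, -2.183, 0.006]
contact_force: [0.6, 0.5, -0.8]
width: 61.4
grip_force: 0.0
```

```bash
cat > y.py <<'E'
from h import *
for n in ['top','side']:
    c=read_camera(n)
    for t in ['stand_heel','stand_toe']: print(n,t,[(d['score'],np.round(d['position'],1)) for d in tip_of(c,t)[:1]])
    r=trace(c,'candle_stand')
    if r:
        P=cloud(c,r[0]['region']);b=P[(P[:,2]>40)&(P[:,2]<155)]
        b=b[abs(b[:,1]-np.median(b[:,1]))<25]
        if len(b)>30:
            q=cv2.fitLine(b[:,:2].astype(np.float32),cv2.DIST_HUBER,0,.01,.01).ravel();print(' board slope',q[1]/q[0],'at',q[2:],np.percentile(b,[1,50,99],axis=0).round().tolist())
    cv2.imwrite('pics/%s%d.png'%(n,c['shot']),c['frame'][:,:,::-1]);print(c['shot'])
o=get_obs();print(o['time'],o['position'],o['contact_force'])
E
python3 y.py
```

```text
top stand_heel [(0.69, array([477.4, 194.7,   2.1]))]
top stand_toe [(0.75, array([472.3, 104.1,   2.9]))]
 board slope 0.088906236 at [522.08075 491.9908 ] [[381.0, 474.0, 42.0], [550.0, 495.0, 100.0], [658.0, 524.0, 128.0]]
11
side stand_heel [(0.63, array([473.5, 197.1,   2.8]))]
side stand_toe [(0.73, array([475.9, 107.5,   3.9]))]
 board slope -0.03233691 at [471.4385  193.71259] [[419.0, 187.0, 41.0], [471.0, 194.0, 87.0], [526.0, 200.0, 145.0]]
12
8.3667 [471.15681745  68.73820076  28.11778825] [ 0.36639369  0.06968659 -0.91117422]
```

{"method": "servo_tool", "body": {
  "dp": [
    [0.019, 0, -0.001],
    [0.029, 0, -0.001],
    [0.035, 0, -0.001],
    [0.043, 0, -0.001],
    [0.053, 0, -0.001],
    [0.065, 0, -0.001],
    [0.08, 0, -0.001],
    [0.096, 0, -0.001],
    [0.113, 0, -0.001],
    [0.129, 0, -0.001],
    [0.145, 0, -0.001],
    [0.161, 0, -0.001],
    [0.178, 0, -0.001],
    [0.194, 0, -0.001],
    [0.209, 0, -0.001],
    [0.223, 0, -0.001],
    [0.235, 0, -0.001],
    [0.245, 0, -0.001],
    [0.254, 0, -0.001],
    [0.259, 0, -0.001]
  ],
  "dr": [
    [0, 0, 0],
    [0, 0, 0],
    [0, 0, 0],
    [0, 0, 0],
    [0, 0, 0],
    [0, 0, 0.01],
    [0, 0, 0.02],
    [0, 0, 0.03],
    [0, 0, 0.04],
    [0, 0, 0.05],
    [0, 0, 0.06],
    [0, 0, 0.07],
    [0, 0, 0.08],
    [0, 0, 0.09],
    [0, 0, 0.1],
    [0, 0, 0.11],
    [0, 0, 0.12],
    [0, 0, 0.125],
    [0, 0, 0.13],
    [0, 0, 0.134]
  ]
}}

```text
time: 10.03
position: [477.0, 276.4, 27.7]
orientation: [-2.368, -2.065, 0.0]
contact_force: [-0.4, -2.3, 2.6]
width: 61.6
grip_force: 1.2
```

```bash
python3 y.py
```

```text
top stand_heel [(0.56, array([493.1, 378.8,   3.5]))]
top stand_toe []
13
side stand_heel []
side stand_toe [(0.62, array([4.817e+02, 2.889e+02, 1.000e-01]))]
 board slope -0.1309094 at [486.66016 375.65158] [[433.0, 366.0, 56.0], [485.0, 376.0, 94.0], [544.0, 384.0, 145.0]]
14
10.4333 [477.06478685 275.37165948  27.75491758] [-0.50308975  0.01511409 -0.53311528]
```

{"method": "servo_tool", "body": {
  "dp": [
    [0.008, 0, 0],
    [0.018, 0, 0],
    [0.03, 0, 0],
    [0.042, 0, 0],
    [0.054, 0, 0],
    [0.065, 0, 0],
    [0.074, 0, 0],
    [0.082, 0, 0],
    [0.088, 0, 0],
    [0.092, 0, 0],
    [0.094, 0, 0],
    [0.094, 0, 0]
  ],
  "dr": [
    [0, 0, 0],
    [0, 0, 0],
    [0, 0, 0],
    [0, 0, 0],
    [0, 0, 0],
    [0, 0, 0],
    [0, 0, 0],
    [0, 0, 0],
    [0, 0, 0],
    [0, 0, 0],
    [0, 0, 0],
    [0, 0, 0]
  ]
}}

```text
time: 11.43
position: [487.4, 350.5, 27.9]
orientation: [-2.368, -2.064, -0.001]
contact_force: [-0.9, -0.5, 0.2]
width: 61.4
grip_force: 0.0
```

```bash
python3 y.py
```

```text
top stand_heel [(0.51, array([502. , 454.1,   4. ]))]
top stand_toe [(0.69, array([499.3, 452.2,   2.2]))]
15
side stand_heel []
side stand_toe []
 board slope -0.12557687 at [496.66388 449.2882 ] [[458.0, 441.0, 109.0], [495.0, 449.0, 126.0], [539.0, 456.0, 147.0]]
16
11.8333 [487.40604012 350.00997713  27.93702171] [ 0.14133457  0.02226513 -0.09759   ]
  return _methods._mean(a, axis=axis, dtype=dtype,
  ret = ret.dtype.type(ret / rcount)
```

{"method": "servo_tool", "body": {
  "dp": [
    [0.001, 0, 0],
    [0.002, 0, 0],
    [0.003, 0, 0],
    [0.004, 0, 0],
    [0.005, 0, 0],
    [0.006, 0, 0],
    [0.006, 0, 0]
  ],
  "dr": [
    [0, 0, 0],
    [0, 0, 0],
    [0, 0, 0],
    [0, 0, 0],
    [0, 0, 0],
    [0, 0, 0],
    [0, 0, 0]
  ]
}}

```text
time: 12.42
position: [488.1, 354.0, 27.9]
orientation: [2.367, 2.063, -0.002]
contact_force: [-0.4, -6.2, 3.0]
width: 61.7
grip_force: 2.8
```

{"method": "servo_tool", "body": {
  "dp": [
    [0.001, 0, 0],
    [0.002, 0, 0],
    [0.003, 0, 0],
    [0.003, 0, 0]
  ],
  "dr": [
    [0, 0, 0],
    [0, 0, 0],
    [0, 0, 0],
    [0, 0, 0]
  ]
}}

```text
time: 12.75
position: [488.2, 354.3, 27.9]
orientation: [2.366, 2.061, -0.008]
contact_force: [-3.4, -13.2, 6.6]
width: 61.8
grip_force: 6.8
```

```bash
python3 - <<'E'
from h import *
o=get_obs();print(o['contact_force'],o['wrist_torque']);rel([488,354,28],1.434)
c=read_camera('top');im=c['frame'][180:310,110:310,::-1];cv2.imwrite('pics/crop.png',cv2.resize(im,None,fx=4,fy=4,interpolation=cv2.INTER_CUBIC))
E
```

```text
[ -3.38442706 -13.17364167   6.60323581] [-2.28577948  0.46297687  0.27890379]
dp [-0.0004 -0.0002 -0.0001] dr [-0.0008  0.0084 -0.0007] yaw now 1.4335
```

View pics/crop.png

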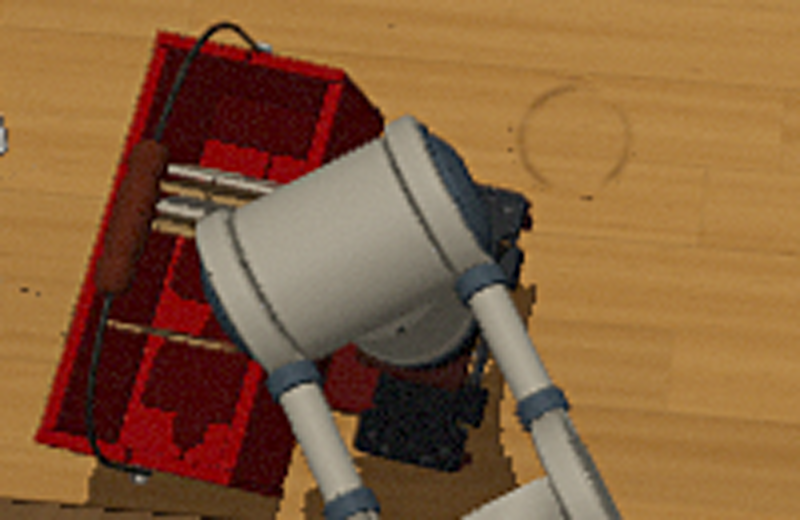

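{"method": "servo_tool", "body": {
  "dp": [
    [-0.01, 0, 0],
    [-0.025, 0, 0],
    [-0.025, 0, 0],
    [-0.025, 0, 0],
    [-0.025, 0, 0],
    [-0.025, 0, 0],
    [-0.025, 0, 0],
    [-0.025, 0, 0]
  ],
  "dr": [
    [0, 0, 0],
    [0, 0, 0],
    [0, 0, 0],
    [0, 0, 0],
    [0, 0, 0],
    [0, 0, 0],
    [0, 0, 0],
    [0, 0, 0]
  ],
  "fingers": 0,
  "force": 10
}}

```text
time: 13.47
position: [485.6, 337.8, 27.8]
orientation: [-2.368, -2.065, -0.0]
contact_force: [-0.4, -0.3, -0.2]
width: 11.5
grip_force: 0.0
```

{"method": "servo_tool", "body": {
  "dp": [
    [0.01, 0, 0],
    [0.016, 0, 0],
    [0.018, 0, 0],
    [0.02, 0, 0],
    [0.022, 0, 0],
    [0.023, 0, 0],
    [0.024, 0, 0],
    [0.025, 0, 0],
    [0.026, 0, 0],
    [0.026, 0, 0]
  ],
  "dr": [
    [0, 0, 0],
    [0, 0, 0],
    [0, 0, 0],
    [0, 0, 0],
    [0, 0, 0],
    [0, 0, 0],
    [0, 0, 0],
    [0, 0, 0],
    [0, 0, 0],
    [0, 0, 0]
  ]
}}

```text
time: 14.3
position: [487.9, 354.4, 27.8]
orientation: [2.366, 2.06, -0.012]
contact_force: [-5.2, -14.4, 6.6]
width: 0.4
grip_force: 7.4
```

{"method": "servo_tool", "body": {
  "dp": [
    [-0.01, 0, 0],
    [-0.04, 0, 0],
    [-0.09, 0, 0],
    [-0.14, 0, -0.02],
    [-0.19, 0, -0.06],
    [-0.24, 0, -0.1],
    [-0.29, 0, -0.14],
    [-0.34, 0, -0.18],
    [-0.38, 0, -0.22],
    [-0.42, 0, -0.26],
    [-0.45, 0, -0.28],
    [-0.45, 0, -0.28],
    [-0.45, 0, -0.28]
  ],
  "dr": [
    [0, 0, 0],
    [0, 0, 0],
    [0, 0, 0],
    [0, 0, 0],
    [0, 0, 0],
    [0, 0, 0],
    [0, 0, 0],
    [0, 0, 0],
    [0, 0, 0],
    [0, 0, 0],
    [0, 0, 0],
    [0, 0, 0],
    [0, 0, 0]
  ]
}}

```text
time: 15.38
position: [440.1, -2.1, 257.5]
orientation: [2.367, 2.054, 0.009]
contact_force: [-0.1, -0.2, 0.4]
width: 0.8
grip_force: 0.0
```

```bash
python3 y.py; python3 - <<'E'
from h import *
c=read_camera('top');im=c['frame'][180:310,110:310,::-1];cv2.imwrite('pics/crop2.png',cv2.resize(im,None,fx=4,fy=4,interpolation=cv2.INTER_CUBIC))
for t in ['tealight','candle_glass','mug','matchbox','caddy']: print(t,[np.round(d['position']) for d in tip_of(c,t)[:1]])
c=read_camera('side');im=c['frame'][230:380,190:390,::-1];cv2.imwrite('pics/crop3.png',cv2.resize(im,None,fx=4,fy=4,interpolation=cv2.INTER_CUBIC))
E
```

```text
top stand_heel [(0.62, array([501.7, 456.8,   2.9]))]
top stand_toe [(0.56, array([491.8, 365.1,   2.1]))]
 board slope -0.1369889 at [500.38196 447.72552] [[446.0, 440.0, 41.0], [500.0, 448.0, 98.0], [554.0, 460.0, 149.0]]
18
side stand_heel [(0.4, array([ 494.5, -305.6,    1.1]))]
side stand_toe [(0.59, array([ 491.8, -148.5,   -2.6]))]
 board slope -0.12519504 at [497.61404 452.58276] [[459.0, 445.0, 111.0], [496.0, 453.0, 127.0], [538.0, 459.0, 147.0]]
19
15.7833 [439.12956612   2.40036767 250.43318429] [-0.08031668 -0.52314343 -0.94902299]
tealight [array([714.,  72.,   4.])]
candle_glass []
mug [array([ 498., -311.,   -1.])]
matchbox []
caddy []
```

View pics/crop2.png

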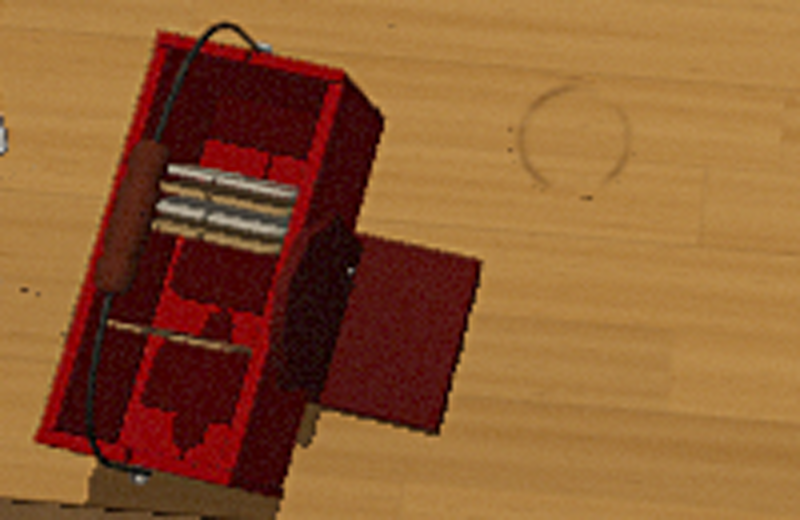

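View pics/crop3.png

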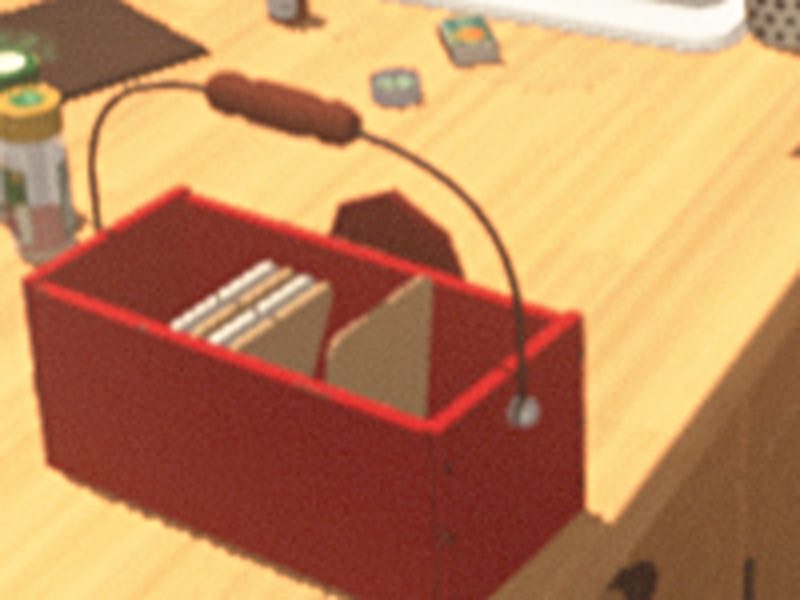

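The top crop shows the stand upright, its foot at (400,330), and its board against the caddy's near side along (340,220)–(300,400), parallel to it. The side crop shows the board top at (395,220) behind the caddy rim, and the tealight and matchbox undisturbed.

```bash
python3 -c "
from plant import *
print(finish_job())"
```

```text
the job is handed in; nothing more can be done
None
```

The candle stand was tipped up onto its foot and slid, upright, until it stopped against the caddy's facing long side. In the last pictures it stands parallel to that side with no visible gap. The tealight and mug measured where they started, and the arm passed clear of the glass and matchbox. I handed the job in at about 16 s.

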